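# Fit the vial block to the heated shaker

### The job

Fit the twelve-well vial block to the heated shaker: with the block tilted, put its tongue in under the keeper lip at the platform's left end, then swing the other end down until the block is flat on the plate and the spring catch has snapped over its foot. Leave the block there, and leave the four-well block and the other things on the bench alone.

Things in the scene. Friction and masses are not known exactly. Their poses are not given: they have to be found in the camera images.
- shaker: Heated shaker, fixed: white base 124 (x) x 172 (y) mm, control panel on its -x face. Origin on the bench below the middle of the stroke, z up. On it rides a platform with a level aluminium plate, 70 mm above the bench, that strokes along y. It is parked by its stiff drive anywhere from -14 to +14 mm in y off the middle (not reported; look or feel for it) and does not give.
- mid_stroke (a point): Point on the plate's surface at the middle of the stroke: (0, 0, 70) mm of the shaker, same axes. The vial block's origin lies here when home if the platform is parked in the middle, else up to 14 mm off in y; its axes match the shaker's. Two rails of 7 mm round rod along y at x = +-33 mm on the plate (y -32 to +32, tops 7 mm above it) guide its sides with 1.5 mm play.
- keeper (a point): Mid-stroke place of the slot under the keeper, at (0, 56, 3) mm of mid_stroke: the nose centre lies here when the block is home. The keeper on the platform's +y end is dark steel, 70 mm wide: end stop, inner face 4 mm beyond this point in y, lip from 3.5 mm short of it up to the stop, underside 7.5 and top 13.5 mm above the plate. Open to the plate and sides; takes the tongue at tilts up to 0.4.
- catch (a joint): Spring catch between two low tail stops (11.5 mm high) on the platform's -y end, hinged about x, rad: 0 closed, grows as its tooth is pushed outward (to -y), at most 0.35; springs back. A foot pressed down on its ramp opens it by about 0.1 (5 to 12 N down at that end) and it snaps shut over the foot. A block hooked in and let go rests on the ramp, tilted 0.12 to 0.17. Pedal outside: not needed.
- tooth (a point): Nominal (mid-stroke) place of the tip of the catch's closed tooth, 24 mm wide, at (0, -46.4, 11) mm of mid_stroke: its underside is 2 mm above the foot of a block that is home. From the tip a steep ramp rises outward to 6 mm further in -y and 25 mm above the plate. The block, nose to foot, is 10 mm longer than the gap between tooth and lip and has only 2.5 mm play in y.
- vial_block: The block to fit: plain aluminium, twelve 12.5 mm wells in its top, about 0.4 kg, upright on the bench. Origin: centre of its underside, z up. Main part x +-28, y -42 to +44, 44 mm high, flat sides to grip across x (56 mm). At +y the tongue, at -y a foot 9 mm high reaching to y = -50. The top has a plain land without wells at its -y end (y -42 to -30) to press on.
- nose (a point): Centre of the rounded nose of the vial block's tongue, at (0, 56, 3) mm of the block. Nose 6 mm diameter along x, 42 mm wide; the tongue behind it is 42 mm wide and 4 mm thick (z 1 to 5), from the block's face at y = +44.
- tube_block: A second aluminium block of the same outline with four large wells (21 mm, 2 x 2); stays where it lies. Origin and axes as the vial block's.
- septa_jar: Small jar with a screw lid, 45 mm wide and high, bystander; origin at the centre of its underside.
- timer: Lab timer standing on edge, 20 x 62 x 58 mm, bystander; origin at the centre of its underside.
- marker: Marker pen lying, 17 x 128 x 19 mm, bystander; origin at the centre of its underside.

How it is judged:
By the outcome, as a careful person would: the job done as asked, in the order asked, and still so for the second after the job is handed in, with the robot touching nothing.
It also fails if it takes over 45 s, if anything falls off the work surface, if the arm or the gripper's body presses on something with over 40 N, if the wrist force passes 120 N, or if a joint passes its speed limit or range.

### The arm

A 6-joint arm with a two-finger parallel gripper is mounted at the origin on a cart in front of the work surface, level with it; the furniture and walls round the work are solid. World frame = base frame: x ahead of the robot, y to its left, z up, the work surface at z = 0. Lengths are in m, angles in rad, forces in N, time in s.
With the tool pointing down it reaches from about 0.425 to 0.95 m from the base axis. Payload 3.5 kg.
Tool frame: the origin (TCP) lies at the very end of the fingers, on their centre line; the grasp point (between the pads) lies 19 mm behind it; y points along the fingers, z is the direction in which the jaws open and shut, and the axes are right-handed (so a half turn about y gives the same grasp; the last joint's range is limited). The gripper opens to 85 mm and grips with 20 to 120 N. Pads are 22 mm wide; open, the fingers measure 114 mm over their backs; the gripper's body (76 mm by 85 mm) begins 54 mm behind the grasp point. The pads swing forward as they close: fully open they stand 13 mm farther back than shut.
Start: joints at [-1.392, 0.286, 1.577, -0, 1.279, -0.15], TCP at [0.218, -0.639, 0.231] pointing down, gripper open.
Joint ranges: [-2.77, 2.77], [-0.9, 2.22], [0.21, 2.48], [-1.53, 4.67], [0.24, 2.81], [-2.84, 2.84]. Speed limits (rad/s): [2.79, 2.79, 3.14, 3.14, 3.14, 3.14].

### API

Orientations are given as a unit quaternion [x, y, z, w].
In Python, from plant import ctrl gives the robot as it stands. The module is installed in compiled form; this text tells all that it offers.
- The arm moves only by the tool jog_arm, never from a script. Its argument "deltas" is a list of rows, each a list of 3 entries, a list of its own where there are three numbers: the turn, a rotation vector about the tool's x, y, z in rad, then the shift along the tool's x, y, z in m, then the opening, from 0 (shut) to 1 (fully open). In form: [[[wx, wy, wz], [dx, dy, dz], gripper], ...]. A call has 1 to 10 rows; each row is the pose to reach, as a shift and turn from the pose measured when the call began, along the tool's axes at that moment; what a row does not reach only later rows make up. A row lasts 1/12 s, in which the tool goes at most 41.7 mm and 7.16 degrees, less where a joint would pass 70% of its speed; a pose out of reach is approached as far as the arm can. A call with a gripper value outside its range is refused whole. The fingers move at their own pace and stop on an object; "force" is the grip in N (left out, the last holds). Time passes only in rows, so rows that repeat a pose let the fingers close. It gives the time, the measured TCP pose, the force and the opening at its end, in the units of the state.
- ctrl.get_state(): the state, without advancing time (a new reading comes with each control period).
- ctrl.read_camera(name): name is "scene" or "top" or "wrist"; returns a dict with "pixels" (384x512x3 uint8, blue, green, red), "range_z" (384x512 float32, m along the optical axis (not along the pixel's ray), 0 where there is no reading), "fx", "fy", "cx", "cy" (pixels), "k1" (the pictures are not rectified: a ray, as slopes to the right and down, at radius r is drawn at 1 + k1 r^2 times it, then the intrinsics apply), "T" (4x4, takes a point from camera to world coordinates); the wrist camera has in their place "mount" (4x4, takes a point from camera to tool coordinates, whose origin is the TCP and whose axes are the tool frame's). Camera axes: x right, y up, looking along -z (the intrinsics and any distortion apply to the point x, -y, -z); pixel columns grow to the right and rows downward; lengths in m; the calibration is good to about 2 mm. A picture is of the moment at which its call begins: read the wrist's pose just before it.
- ctrl.sign_off(): hands the job in, once; it reports no verdict.
The state is a dict: "time": time; "qpos": joint angles; "dq": joint speeds; "joint_efforts": joint torques, N m; "eef_pos": TCP position; "tcp_rot": TCP orientation; "contact_force": force on the tool from outside, world axes, zero at the start; "wrist_torque": the same for the moment, N m; "opening": opening from 0.0 (shut) to 1.0 (fully open).
Only numpy, scipy, OpenCV 4.12 (cv2) and the standard library are available. Lean on these libraries where they do the work, as an engineer would, in place of code of your own. Each camera call takes 0.05 s, during which the arm holds its last target.

## Working session

There is one attempt and no reset: what is moved stays moved. The work goes in short steps, Python scripts to look and compute and a tool call to move; the robot and the scene stay as the last step left them, time stands still between calls to the robot, and variables do not carry over. Pictures are saved under pics/ and viewed, and the job is handed in when it is done.

Besides the shell and the picture viewer there is one more tool, called after "Call:" by a JSON object that holds its "name" and its "arguments", one argument or row to a line. jog_arm: Moves the arm, as the interface text tells. Its arguments: {"type":"object","properties":{"deltas":{"type":"array","items":{"type":"array"}},"force":{"type":"number"}},"required":["deltas"]}

```bash
mkdir -p pics && ls && cat > h.py <<'E'
import numpy as np, cv2
from scipy.spatial.transform import Rotation as R
from plant import ctrl
def cam(n):
    s=ctrl.get_state(); c=ctrl.read_camera(n)
    if 'T' not in c or n=='wrist':
        T=np.eye(4);T[:3,:3]=R.from_quat(s['tcp_rot']).as_matrix();T[:3,3]=s['eef_pos'];c['T']=T@np.array(c['mount'])
    c['T']=np.array(c['T']); return c
def rays(c,uv):
    uv=np.atleast_2d(np.asarray(uv,float))
    K=np.array([[c['fx'],0,c['cx']],[0,c['fy'],c['cy']],[0,0,1]])
    p=cv2.undistortPoints(uv[:,None],K,np.array([c['k1'],0,0,0,0.]))[:,0]
    d=np.c_[p[:,0],-p[:,1],-np.ones(len(p))]
    return d
def at_z(c,uv,z):
    d=rays(c,uv)@c['T'][:3,:3].T;o=c['T'][:3,3]
    return o+d*((z-o[2])/d[:,2])[:,None]
def pts(c,uv):
    uv=np.atleast_2d(np.asarray(uv,int))
    r=c['range_z'][uv[:,1],uv[:,0]]
    return rays(c,uv)*r[:,None]@c['T'][:3,:3].T+c['T'][:3,3]
def cloud(c):
    h,w=c['range_z'].shape
    u,v=np.meshgrid(np.arange(w),np.arange(h));
    P=pts(c,np.c_[u.ravel(),v.ravel()]).reshape(h,w,3);P[c['range_z']==0]=np.nan
    return P
def proj(c,X):
    X=np.atleast_2d(X);Y=(X-c['T'][:3,3])@c['T'][:3,:3]
    a=Y[:,0]/-Y[:,2];b=-Y[:,1]/-Y[:,2];f=1+c['k1']*(a*a+b*b)
    return np.c_[c['cx']+c['fx']*a*f,c['cy']+c['fy']*b*f]
def st():
    s=ctrl.get_state();
    for k in s: print(k,np.round(s[k],4))
E
python3 - <<'E'
from h import *
st()
for n in ['scene','top','wrist']:
    c=cam(n); cv2.imwrite(f'pics/{n}0.png',c['pixels']); print(n,c['fx'],c['fy'],c['cx'],c['cy'],c['k1']);print(c['T'].round(3))
E
```

```text
pics
time 0.0
qpos [-1.392   0.2872  1.5782  0.      1.2786 -0.15  ]
dq [-0.001   0.0013  0.0005  0.0008  0.0001  0.0012]
joint_efforts [-1.60000e-03 -4.05979e+01 -2.92629e+01 -1.00000e-04  5.70000e-03
 -0.00000e+00]
eef_pos [ 0.2179 -0.6382  0.2299]
tcp_rot [-0.1157  0.6984 -0.6967  0.1157]
contact_force [-0.6875 -0.1248  0.2818]
wrist_torque [ 0.008   0.0222 -0.0077]
opening 1.0008
scene 376.5832921541958 376.5832921541958 254.2816614251524 191.44827512377313 -0.0162751788149862
[[-0.289  0.837 -0.464  0.147]
 [-0.957 -0.249  0.147  0.207]
 [ 0.007  0.487  0.874  0.908]
 [ 0.     0.     0.     1.   ]]
top 366.9653958864153 366.9653958864153 263.1845900826133 187.77689255796864 -0.10041354503532296
[[ 0.024  0.985 -0.168  0.412]
 [-1.     0.023 -0.008  0.079]
 [-0.004  0.168  0.986  1.104]
 [ 0.     0.     0.     1.   ]]
wrist 275.48585144048417 275.48585144048417 252.34387530571308 189.61323667347443 -0.06612430574171073
[[ 0.323  0.909  0.261  0.284]
 [-0.946  0.312  0.087 -0.615]
 [-0.002 -0.275  0.961  0.373]
 [ 0.     0.     0.     1.   ]]
```

View pics/scene0.png

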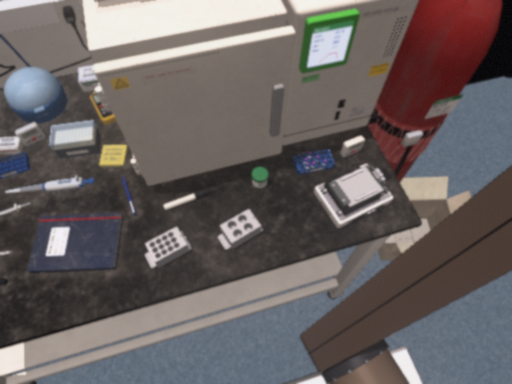

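View pics/top0.png

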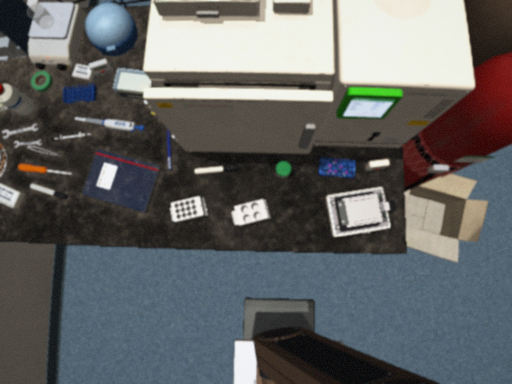

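View pics/wrist0.png

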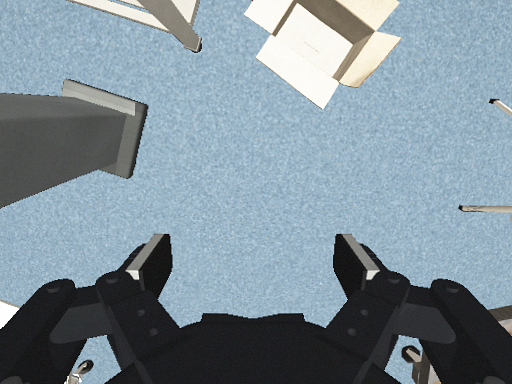

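The scene and top views show the twelve-well block at top px (188,209), the four-well block at (250,212) and the shaker at (359,211). The oven wall stands behind them. I'll measure the block and the shaker.

```bash
python3 - <<'E'
from h import *
c=cam('top');P=cloud(c)
im=c['pixels']
cv2.imwrite('pics/t_crop1.png',np.hstack([cv2.resize(im[180:245,150:240],None,fx=4,fy=4,interpolation=cv2.INTER_CUBIC),cv2.resize(im[175:240,310:410],None,fx=4,fy=4,interpolation=cv2.INTER_CUBIC)]))
c2=cam('scene');P2=cloud(c2);im=c2['pixels']
cv2.imwrite('pics/s_crop1.png',np.hstack([cv2.resize(im[220:275,135:200],None,fx=5,fy=5,interpolation=cv2.INTER_CUBIC),cv2.resize(im[160:230,305:400],None,fx=4,fy=4,interpolation=cv2.INTER_CUBIC)[:275]]))
print(P[188+0:232:4,188].round(3).tolist())
print(P[209,165:210:4].round(3).tolist())
print(P[211,318:400:4].round(3).tolist())
print(P[180:244:4,360].round(3).tolist())
for PP in (P,P2):
    m=(abs(PP[...,2]-.044)<.008)&(PP[...,0]<0.9)&(PP[...,0]>.3)
    n,l,s,ce=cv2.connectedComponentsWithStats(m.astype(np.uint8))
    for i in range(1,n):
        if s[i,4]>100: print(s[i],PP[l==i].mean(0).round(4),PP[l==i].min(0).round(3),PP[l==i].max(0).round(3))
E
```

```text
[[0.595, 0.319, -0.003], [0.582, 0.318, 0.0], [0.57, 0.317, 0.0], [0.552, 0.307, 0.041], [0.544, 0.313, 0.013], [0.531, 0.311, 0.018], [0.517, 0.307, 0.034], [0.505, 0.305, 0.039], [0.497, 0.313, -0.003], [0.484, 0.312, -0.001], [0.472, 0.311, -0.001]]
[[0.528, 0.385, 0.0], [0.528, 0.373, -0.0], [0.524, 0.35, 0.042], [0.526, 0.341, 0.03], [0.526, 0.328, 0.034], [0.525, 0.313, 0.047], [0.529, 0.309, 0.012], [0.526, 0.291, 0.042], [0.526, 0.279, 0.041], [0.526, 0.267, 0.041], [0.53, 0.261, 0.009], [0.532, 0.251, -0.001]]
[[0.534, -0.08, -0.003], [0.534, -0.092, -0.001], [0.534, -0.104, 0.002], [0.53, -0.11, 0.036], [0.53, -0.121, 0.042], [0.526, -0.126, 0.074], [0.526, -0.136, 0.08], [0.527, -0.15, 0.069], [0.528, -0.162, 0.067], [0.528, -0.174, 0.067], [0.528, -0.185, 0.066], [0.528, -0.196, 0.069], [0.528, -0.208, 0.07], [0.529, -0.219, 0.07], [0.529, -0.231, 0.07], [0.529, -0.243, 0.067], [0.533, -0.265, 0.036], [0.533, -0.277, 0.037], [0.532, -0.283, 0.053], [0.538, -0.314, -0.001], [0.538, -0.327, -0.001]]
[[0.632, -0.211, -0.003], [0.62, -0.21, -0.001], [0.607, -0.209, 0.001], [0
[... 753 characters left out ...]
99  33  26 404] [0.5227 0.121  0.0433] [0.485 0.074 0.037] [0.56  0.168 0.05 ]
[379  93  67  30 267] [ 0.7324 -0.4525  0.0439] [ 0.689 -0.565  0.036] [ 0.825 -0.404  0.052]
[283 122  86  23 247] [ 0.7306 -0.1882  0.0449] [ 0.727 -0.323  0.036] [ 0.734 -0.06   0.052]
[ 52 138  45  14 167] [0.8876 0.5027 0.0443] [0.879 0.447 0.036] [0.899 0.564 0.052]
[252 167  17  16 202] [0.6526 0.0324 0.0441] [0.632 0.01  0.036] [0.676 0.054 0.049]
[316 183  76  41 652] [ 0.5022 -0.1631  0.04  ] [ 0.459 -0.282  0.036] [ 0.581 -0.1    0.052]
[220 209  41  35 571] [0.5219 0.1238 0.0431] [0.486 0.076 0.036] [0.561 0.172 0.048]
[145 227  42  36 626] [0.5265 0.3106 0.0429] [0.49  0.264 0.036] [0.565 0.36  0.049]
```

View pics/t_crop1.png

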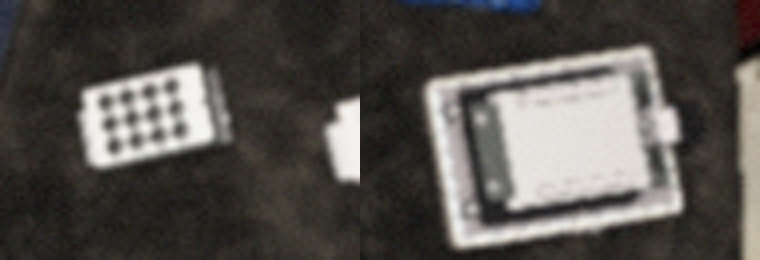

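View pics/s_crop1.png

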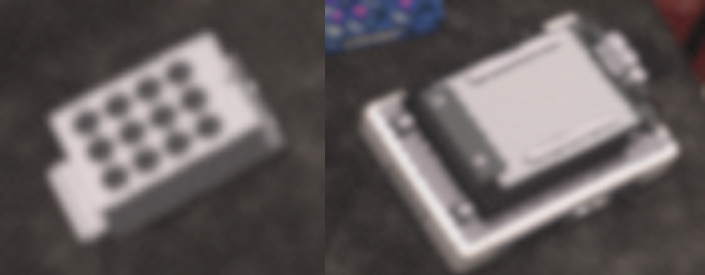

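The wells, tongue (left, +y) and foot (right) are clear in the crops. The keeper is the dark bar at the shaker's left, and the catch lever is at its right end. Next I'll get yaws and positions, then a wrist view.

```bash
python3 - <<'E'
from h import *
for n in ('top','scene'):
    c=cam(n);P=cloud(c)
    def rect(name,lo,hi,zlo,zhi,zc):
        m=((P[...,2]>zlo)&(P[...,2]<zhi)&(P[...,0]>lo[0])&(P[...,0]<hi[0])&(P[...,1]>lo[1])&(P[...,1]<hi[1])).astype(np.uint8)
        m=cv2.morphologyEx(m,cv2.MORPH_CLOSE,np.ones((5,5)))
        k,_=cv2.findContours(m,0,2);k=max(k,key=cv2.contourArea)
        q=at_z(c,k[:,0],zc)[:,:2]
        r=cv2.minAreaRect((q*1000).astype(np.float32))
        print(n,name,np.round(r[0],1),np.round(r[1],1),round(r[2],2))
    rect('block',(.46,.23),(.6,.4),.036,.052,.044)
    rect('tube',(.46,.05),(.6,.2),.036,.052,.044)
    rect('base',(.42,-.32),(.65,-.07),.028,.1,.037)
    rect('plate',(.42,-.32),(.65,-.07),.06,.1,.07)
    m=(P[...,2]>.078)&(P[...,0]<.65)&(P[...,0]>.4)&(P[...,1]<-.05)&(P[...,1]>-.32); print(P[m].round(3).tolist()[:30])
s=ctrl.get_state();print(R.from_quat(s['tcp_rot']).as_matrix().round(3))
print(ctrl.read_camera('wrist')['mount'].round(3) if 1 else 0)
E
```

```text
top block [526.9 308.9] [57.4 88.1] 14.54
top tube [522.6 121.2] [56.5 86. ] 16.0
top base [ 529.2 -206.7] [133.5 202.5] 10.01
top plate [ 533.5 -207.6] [100. 171.] 9.99
[[0.574, -0.226, 0.078], [0.571, -0.217, 0.079], [0.571, -0.249, 0.08], [0.571, -0.252, 0.079], [0.568, -0.246, 0.079], [0.568, -0.248, 0.082], [0.568, -0.252, 0.081], [0.564, -0.194, 0.079], [0.564, -0.2, 0.08], [0.565, -0.252, 0.08], [0.561, -0.168, 0.078], [0.562, -0.248, 0.083], [0.563, -0.252, 0.08], [0.556, -0.133, 0.086], [0.557, -0.136, 0.084], [0.557, -0.139, 0.084], [0.554, -0.122, 0.083], [0.554, -0.124, 0.084], [0.553, -0.127, 0.086], [0.554, -0.13, 0.083], [0.554, -0.134, 0.08], [0.554, -0.137, 0.079], [0.554, -0.139, 0.084], [0.551, -0.122, 0.082], [0.551, -0.124, 0.084], [0.551, -0.127, 0.085], [0.551, -0.13, 0.083], [0.551, -0.133, 0.081], [0.551, -0.136, 0.083], [0.551, -0.138, 0.085]]
scene block [525.8 310.7] [60.3 86.3] 15.03
scene tube [521.3 123.6] [59.8 86.8] 16.01
scene base [ 529.4 -207.7] [133.4 208.3] 10.01
scene plate [ 531.2 -201.6] [ 99.1 163.6] 10.07
[[0.573, -0.249, 0.078], [0.571, -0.
[... 173 characters left out ...]
, [0.563, -0.249, 0.079], [0.562, -0.252, 0.079], [0.555, -0.247, 0.092], [0.554, -0.249, 0.093], [0.552, -0.25, 0.095], [0.551, -0.253, 0.094], [0.57, -0.215, 0.079], [0.555, -0.246, 0.087], [0.552, -0.246, 0.092], [0.551, -0.248, 0.093], [0.548, -0.248, 0.098], [0.549, -0.253, 0.093], [0.549, -0.256, 0.092], [0.554, -0.246, 0.085], [0.551, -0.247, 0.088], [0.55, -0.249, 0.089], [0.547, -0.248, 0.095], [0.547, -0.251, 0.093], [0.548, -0.256, 0.089], [0.545, -0.257, 0.093], [0.568, -0.203, 0.078]]
[[-0.946 -0.     0.323]
 [-0.323  0.    -0.946]
 [-0.    -1.    -0.   ]]
[[-0.001 -0.961 -0.276 -0.07 ]
 [ 0.     0.276 -0.961 -0.143]
 [ 1.    -0.001  0.    -0.001]
 [ 0.     0.     0.     1.   ]]
```

```bash
cat >> h.py <<'E'
def toolR(yaw,tilt=0):
    # tool for block yaw(rad), tilt: foot end up
    b=R.from_euler('z',yaw)*R.from_rotvec([-tilt,0,0])
    M=np.c_[[0,-1,0],[0,0,-1],[1,0,0]]  # tool x->-y, y->-z, z->+x (block axes)
    return b*R.from_matrix(M)
def delta(pos,Rt):
    s=ctrl.get_state();R0=R.from_quat(s['tcp_rot'])
    w=(R0.inv()*Rt).as_rotvec();d=R0.inv().apply(np.array(pos)-s['eef_pos'])
    n=max(np.linalg.norm(w)/np.radians(7.16),np.linalg.norm(d)/.0417)
    print('turn',w.round(4),'shift',d.round(4),'rows>=',round(n,1))
E
python3 - <<'E'
from h import *
delta([.53,-.20,.20],toolR(np.radians(10)))
E
```

```text
turn [ 2.0000e-04 -1.4166e+00 -3.0000e-04] shift [-0.437   0.0313 -0.3145] rows>= 12.9
```

Call:
{"name": "jog_arm", "arguments": {
  "deltas": [
    [[0,-0.7,0],[-0.22,0.01,-0.16],1],
    [[0,-0.7,0],[-0.22,0.01,-0.16],1],
    [[0,-0.7,0],[-0.22,0.01,-0.16],1],
    [[0,-0.7,0],[-0.22,0.01,-0.16],1],
    [[0,-0.7,0],[-0.22,0.01,-0.16],1],
    [[0,-0.7,0],[-0.22,0.01,-0.16],1],
    [[0,-1.417,0],[-0.437,0.031,-0.3145],1],
    [[0,-1.417,0],[-0.437,0.031,-0.3145],1],
    [[0,-1.417,0],[-0.437,0.031,-0.3145],1],
    [[0,-1.417,0],[-0.437,0.031,-0.3145],1]
  ]
}}

```text
time: 1.23
eef_pos: [0.4595, -0.2977, 0.2098]
tcp_rot: [0.491, -0.509, 0.509, -0.491]
contact_force: [0.2, -0.6, 0.5]
opening: 1.002
```

```bash
python3 - <<'E'
from h import *
st()
delta([.53,-.20,.20],toolR(np.radians(10)))
E
```

```text
time 1.2333
qpos [-7.6030e-01  2.4200e-02  1.9126e+00  2.0000e-04  1.2041e+00 -7.2430e-01]
dq [ 0.9134  0.0544  0.0128  0.0014 -0.0783 -0.5794]
joint_efforts [-3.62870e+00 -3.04621e+01 -2.77670e+01 -2.30000e-02  1.63500e-01
  3.04700e-01]
eef_pos [ 0.4595 -0.2977  0.2098]
tcp_rot [ 0.4908 -0.5087  0.5092 -0.491 ]
contact_force [ 0.2124 -0.5701  0.4545]
wrist_torque [-0.0307  0.0093 -0.0101]
opening 1.0016
turn [-0.0007 -0.2106  0.0004] shift [-0.1002  0.0098  0.0669] rows>= 2.9
```

Call:
{"name": "jog_arm", "arguments": {
  "deltas": [
    [[0,-0.21,0],[-0.1,0.01,0.067],1],
    [[0,-0.21,0],[-0.1,0.01,0.067],1],
    [[0,-0.21,0],[-0.1,0.01,0.067],1],
    [[0,-0.21,0],[-0.1,0.01,0.067],1],
    [[0,-0.21,0],[-0.1,0.01,0.067],1]
  ]
}}

```text
time: 1.65
eef_pos: [0.5308, -0.1982, 0.1996]
tcp_rot: [0.543, -0.453, 0.454, -0.542]
contact_force: [-0.2, -0.2, -0.2]
opening: 1.003
```

```bash
python3 - <<'E'
from h import *
s=ctrl.get_state();print(s['eef_pos'],s['dq'].round(3) if hasattr(s['dq'],'round') else s['dq'])
c=cam('wrist'); np.savez('w1.npz',**{k:v for k,v in c.items()}); cv2.imwrite('pics/w1.png',cv2.resize(c['pixels'],(768,576)))
E
```

```text
[ 0.53084822 -0.19815073  0.19958007] [-0.056 -0.01   0.002 -0.011  0.001 -0.005]
```

View pics/w1.png

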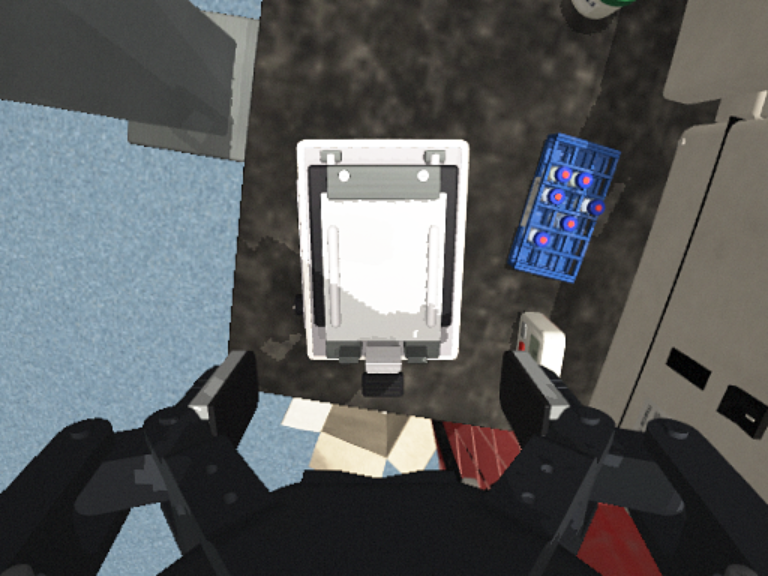

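The wrist view (shown at 1.5x) has the base at (298-468, 140-360) and the keeper with two screws at (328-440, 165-198). The two rails sit at columns 333 and 433, with the tail stops and catch at (330-440, 345). Next I'll measure these features.

```bash
python3 - <<'E'
from h import *
c=dict(np.load('w1.npz'));im=c['pixels']
g=cv2.cvtColor(im,cv2.COLOR_BGR2GRAY)
cv2.imwrite('pics/w1c.png',cv2.resize(im[88:268,190:325],None,fx=4,fy=4,interpolation=cv2.INTER_CUBIC)[:600] if 0 else cv2.resize(im[90:240,190:320],None,fx=4,fy=4,interpolation=cv2.INTER_CUBIC))
for col in (230,240,255,270,285): print(col,g[104:140,col].tolist())
for row in (120,128): print(row,g[row,205:310].tolist())
P=cloud(c)
print(P[125,[225,240,255,270,285]].round(4),P[180,[240,255,270]].round(4))
E
```

```text
230 [244, 242, 236, 236, 239, 208, 69, 151, 168, 183, 255, 255, 255, 251, 255, 255, 251, 152, 162, 160, 161, 162, 161, 163, 161, 158, 156, 158, 105, 186, 255, 255, 255, 254, 254, 254]
240 [241, 236, 235, 236, 241, 202, 69, 154, 172, 172, 168, 163, 163, 165, 165, 165, 167, 167, 163, 158, 161, 163, 167, 166, 161, 156, 155, 160, 103, 255, 255, 255, 254, 254, 254, 254]
255 [244, 243, 237, 237, 243, 202, 73, 154, 173, 178, 174, 169, 163, 168, 162, 163, 165, 168, 165, 157, 165, 160, 164, 164, 158, 159, 156, 161, 108, 191, 255, 255, 254, 254, 254, 254]
270 [244, 243, 241, 237, 243, 205, 71, 154, 177, 176, 174, 172, 168, 168, 169, 166, 168, 168, 167, 163, 161, 163, 164, 165, 162, 159, 162, 164, 141, 196, 210, 255, 255, 254, 254, 254]
285 [169, 163, 158, 127, 106, 115, 70, 156, 179, 174, 181, 225, 255, 255, 223, 161, 163, 170, 168, 165, 164, 165, 167, 169, 164, 162, 161, 161, 139, 232, 243, 255, 255, 254, 254, 254]
120 [115, 44, 65, 73, 73, 73, 71, 74, 73, 68, 70, 67, 33, 140, 173, 167, 164, 166, 165, 163, 165, 157, 210, 255, 254, 251, 206, 159, 164, 165, 167, 166, 167, 163, 169, 167, 169, 16
[... 359 characters left out ...]
, 68, 51, 126, 165, 166, 168, 130, 166, 161, 158, 164, 162, 161, 160, 159, 164, 159, 160, 161, 161, 160, 161, 163, 160, 161, 162, 163, 157, 161, 162, 164, 162, 162, 159, 159, 160, 156, 159, 158, 159, 161, 161, 158, 158, 159, 160, 160, 162, 161, 163, 160, 158, 159, 160, 159, 160, 160, 162, 162, 157, 162, 163, 162, 160, 158, 163, 161, 163, 165, 164, 163, 162, 162, 164, 165, 164, 167, 164, 164, 168, 154, 160, 188, 188, 166, 104, 72, 79, 77, 80, 80, 66, 55, 195, 247, 255, 255, 255]
[[ 0.496  -0.1451  0.0834]
 [ 0.5096 -0.1427  0.0831]
 [ 0.5232 -0.1403  0.0829]
 [ 0.5367 -0.1378  0.0837]
 [ 0.5504 -0.1353  0.0831]] [[ 0.5182 -0.1974  0.0704]
 [ 0.5333 -0.1951  0.0688]
 [ 0.5484 -0.1922  0.0694]]
```

View pics/w1c.png

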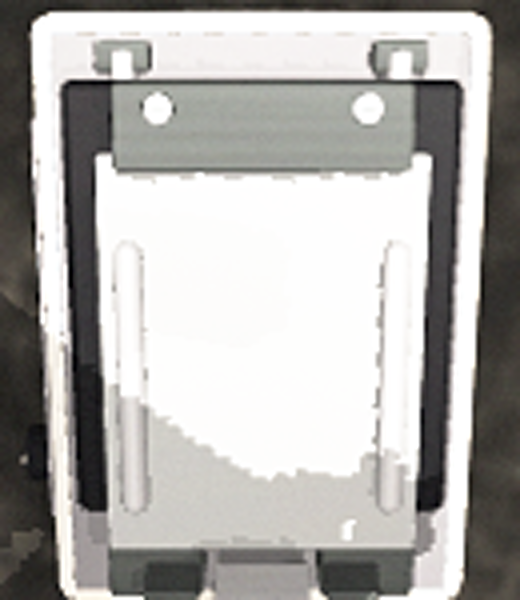

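```bash
python3 - <<'E'
from h import *
c=dict(np.load('w1.npz'))
a=at_z(c,[[218,131.9],[293.2,132.2]],.0835);print(a.round(4));d=a[1]-a[0];print('w',np.linalg.norm(d),'yaw',np.degrees(np.arctan2(d[1],d[0])))
# rails: columns ends at z .077 (crop px/4+offset)
r=np.array([[130,243],[136,512],[397,243],[389,512]])/4+[189.6,89.6]
q=at_z(c,r,.0765);print(q.round(4)); 
for i in (0,2):
    e=q[i]-q[i+1];print(np.linalg.norm(e),'yaw',np.degrees(np.arctan2(-e[0],e[1])))
m=q.mean(0);print('rail mid',m.round(4), 'sep',np.linalg.norm(q[0]-q[2]),np.linalg.norm(q[1]-q[3]))
y=np.radians(10);uy=np.array([-np.sin(y),np.cos(y),0])
print('keeper mid',a.mean(0).round(4),'mid from keeper',(a.mean(0)-.0525*uy).round(4))
# base outline
b=np.array([[298,142],[468,142],[460,358],[310,358]])/1.5
print(at_z(c,b,.036).round(4), at_z(c,b,.036).mean(0))
E
```

```text
[[ 0.4906 -0.1525  0.0835]
 [ 0.5591 -0.1403  0.0835]]
w 0.06960731503132592 yaw 10.040089303047255
[[ 0.4963 -0.1698  0.0765]
 [ 0.5082 -0.2384  0.0765]
 [ 0.5598 -0.1583  0.0765]
 [ 0.5726 -0.2267  0.0765]]
0.06958441259490025 yaw 9.808418555987785
0.06958495732672872 yaw 10.602065772735596
rail mid [ 0.5342 -0.1983  0.0765] sep 0.06450301877065721 0.06546688015882975
keeper mid [ 0.5249 -0.1464  0.0835] mid from keeper [ 0.534  -0.1981  0.0835]
[[ 0.4593 -0.1217  0.036 ]
 [ 0.5779 -0.1002  0.036 ]
 [ 0.6106 -0.2644  0.036 ]
 [ 0.4902 -0.2862  0.036 ]] [ 0.53448953 -0.19311948  0.036     ]
```

The keeper width measures 69.6 mm against 70, and the yaws agree at about 10.0°. The keeper and the rails put the home origin at the same point, (0.534, -0.198). Next is the block.

```bash
python3 - <<'E'
from h import *
delta([.527,.31,.17],toolR(np.radians(14.8)))
E
```

```text
turn [-0.0002 -0.0823  0.0008] shift [-0.5022  0.0294  0.0859] rows>= 12.2
```

Call:
{"name": "jog_arm", "arguments": {
  "deltas": [
    [[0,-0.08,0],[-0.502,0.0295,0.086],1],
    [[0,-0.08,0],[-0.502,0.0295,0.086],1],
    [[0,-0.08,0],[-0.502,0.0295,0.086],1],
    [[0,-0.08,0],[-0.502,0.0295,0.086],1],
    [[0,-0.08,0],[-0.502,0.0295,0.086],1],
    [[0,-0.08,0],[-0.502,0.0295,0.086],1],
    [[0,-0.08,0],[-0.502,0.0295,0.086],1],
    [[0,-0.08,0],[-0.502,0.0295,0.086],1],
    [[0,-0.08,0],[-0.502,0.0295,0.086],1],
    [[0,-0.08,0],[-0.502,0.0295,0.086],1]
  ]
}}

```text
time: 2.53
eef_pos: [0.528, 0.216, 0.1759]
tcp_rot: [-0.559, 0.432, -0.434, 0.559]
contact_force: [1.0, -0.2, -0.3]
opening: 0.999
```

```bash
python3 - <<'E'
from h import *
delta([.527,.31,.17],toolR(np.radians(14.8)))
E
```

```text
turn [-0.0013 -0.0051  0.0013] shift [-0.0913  0.0058  0.0225] rows>= 2.3
```

Call:
{"name": "jog_arm", "arguments": {
  "deltas": [
    [[0,-0.005,0],[-0.091,0.006,0.0225],1],
    [[0,-0.005,0],[-0.091,0.006,0.0225],1],
    [[0,-0.005,0],[-0.091,0.006,0.0225],1],
    [[0,-0.005,0],[-0.091,0.006,0.0225],1],
    [[0,-0.005,0],[-0.091,0.006,0.0225],1]
  ]
}}

```text
time: 2.95
eef_pos: [0.5275, 0.3085, 0.1697]
tcp_rot: [0.56, -0.431, 0.432, -0.56]
contact_force: [1.0, 0.4, -0.1]
opening: 1.007
```

```bash
python3 - <<'E'
from h import *
s=ctrl.get_state();print(s['eef_pos'],np.round(s['dq'],3))
c=cam('wrist'); np.savez('w2.npz',**c); cv2.imwrite('pics/w2.png',cv2.resize(c['pixels'],(768,576)))
P=cloud(c)
m=((abs(P[...,2]-.044)<.005)&(abs(P[...,0]-.527)<.07)&(abs(P[...,1]-.31)<.07)).astype(np.uint8)
m=cv2.morphologyEx(m,cv2.MORPH_CLOSE,np.ones((13,13)))
k,_=cv2.findContours(m,0,2);k=max(k,key=cv2.contourArea)
q=at_z(c,k[:,0],.044)[:,:2];r=cv2.minAreaRect((q*1000).astype(np.float32));print(r,cv2.boundingRect(k))
E
```

```text
[0.52748734 0.30853679 0.16967932] [-0.027 -0.014  0.014  0.001  0.001  0.002]
((527.8177490234375, 311.032958984375), (56.06862258911133, 86.19966888427734), 15.013660430908203) (224, 138, 58, 84)
```

View pics/w2.png

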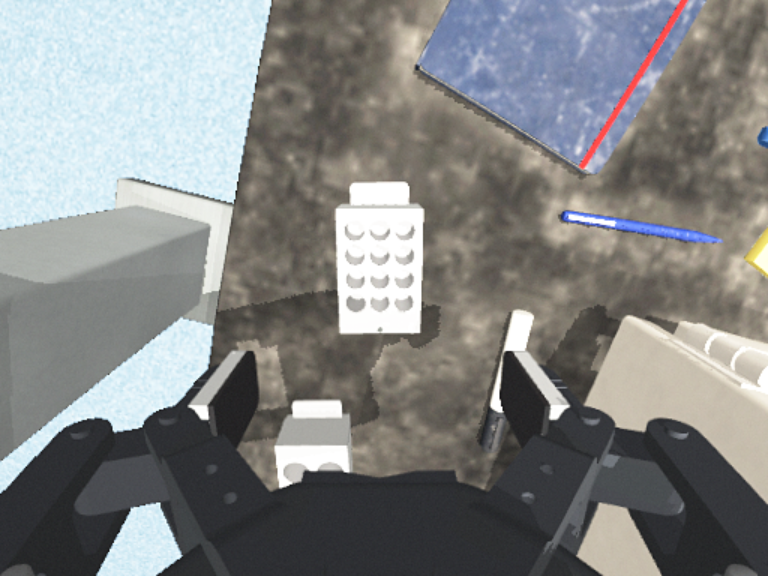

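The block top measures 56.1 × 86.2 mm against 56 × 86, centre (0.528, 0.311), yaw 15.0°. The tongue points up in the image at px (380,190), and the view around the fingers is clear. Going down to grasp.

```bash
python3 - <<'E'
from h import *
delta([.5278,.3110,.010],toolR(np.radians(15.0)))
E
```

```text
turn [-0.001  -0.0052  0.0021] shift [-0.0033  0.1598  0.0008] rows>= 3.8
```

Call:
{"name": "jog_arm", "arguments": {
  "deltas": [
    [[-0.001,-0.005,0.002],[-0.0033,0.04,0.0008],1],
    [[-0.001,-0.005,0.002],[-0.0033,0.08,0.0008],1],
    [[-0.001,-0.005,0.002],[-0.0033,0.11,0.0008],1],
    [[-0.001,-0.005,0.002],[-0.0033,0.135,0.0008],1],
    [[-0.001,-0.005,0.002],[-0.0033,0.15,0.0008],1],
    [[-0.001,-0.005,0.002],[-0.0033,0.16,0.0008],1],
    [[-0.001,-0.005,0.002],[-0.0033,0.16,0.0008],1],
    [[-0.001,-0.005,0.002],[-0.0033,0.16,0.0008],1]
  ],
  "force": 70
}}

```text
time: 3.67
eef_pos: [0.5285, 0.3097, 0.0102]
tcp_rot: [0.561, -0.431, 0.431, -0.56]
contact_force: [-0.1, -0.3, 0.7]
opening: 1.001
```

```bash
python3 - <<'E'
from h import *
delta([.5278,.3110,.010],toolR(np.radians(15.0)))
E
```

```text
turn [-0.0002 -0.0023  0.0003] shift [-0.0014  0.0002 -0.0004] rows>= 0.0
```

Call:
{"name": "jog_arm", "arguments": {
  "deltas": [
    [[0,0,0],[-0.001,0,0],0],
    [[0,0,0],[-0.001,0,0],0],
    [[0,0,0],[-0.001,0,0],0],
    [[0,0,0],[-0.001,0,0],0],
    [[0,0,0],[-0.001,0,0],0],
    [[0,0,0],[-0.001,0,0],0],
    [[0,0,0],[-0.001,0,0],0],
    [[0,0,0],[-0.001,0,0],0]
  ],
  "force": 70
}}

```text
time: 4.33
eef_pos: [0.5297, 0.3112, 0.0124]
tcp_rot: [-0.56, 0.43, -0.432, 0.561]
contact_force: [-0.3, -1.3, 6.2]
opening: 0.647
```

```bash
python3 - <<'E'
from h import *
st()
delta([.5278,.3110,.15],toolR(np.radians(10)))
E
```

```text
time 4.3333
qpos [ 3.6650e-01  4.1760e-01  1.8507e+00 -8.0000e-04  8.7010e-01  1.0720e-01]
dq [ 0.     -0.0003  0.0009  0.0001  0.0003 -0.0008]
joint_efforts [  0.6011 -35.764  -20.9148   0.1099  -0.4012  -0.0533]
eef_pos [0.5297 0.3112 0.0124]
tcp_rot [-0.5597  0.4302 -0.4318  0.5614]
contact_force [-0.2593 -1.2508  6.1506]
wrist_torque [-0.2576  0.2758 -0.0604]
opening 0.6468
turn [-0.0032  0.0853  0.0002] shift [-0.0002 -0.1376 -0.0014] rows>= 3.3
```

Call:
{"name": "jog_arm", "arguments": {
  "deltas": [
    [[0,0,0],[0,-0.02,0],0],
    [[0,0,0],[0,-0.05,0],0],
    [[0,0.04,0],[0,-0.09,0],0],
    [[0,0.085,0],[0,-0.13,0],0],
    [[0,0.085,0],[0,-0.155,0],0],
    [[0,0.085,0],[0,-0.155,0],0],
    [[0,0.085,0],[0,-0.155,0],0]
  ]
}}

```text
time: 4.92
eef_pos: [0.5294, 0.3114, 0.1682]
tcp_rot: [-0.54, 0.453, -0.455, 0.543]
contact_force: [0.5, 0.0, -4.9]
opening: 0.642
```

```bash
python3 - <<'E'
from h import *
st()
c=cam('wrist'); np.savez('w3.npz',**c); cv2.imwrite('pics/w3.png',cv2.resize(c['pixels'],(768,576)))
delta([.53,.0,.19],toolR(np.radians(10)))
E
```

```text
time 4.9167
qpos [ 3.6700e-01  2.0940e-01  1.7890e+00 -6.0000e-04  1.1377e+00  1.9200e-01]
dq [-0.0009  0.0531  0.0695  0.0013  0.0083  0.0003]
joint_efforts [ 3.87000e-02 -4.09659e+01 -3.19230e+01 -4.60000e-03 -6.74000e-02
  1.20000e-03]
eef_pos [0.5294 0.3114 0.1682]
tcp_rot [-0.5402  0.4532 -0.4555  0.5435]
contact_force [ 0.5048  0.0427 -4.9321]
wrist_torque [0.0255 0.045  0.0055]
opening 0.6423
turn [-0.0003  0.0006  0.0006] shift [ 0.3064 -0.0244 -0.052 ] rows>= 7.5
```

View pics/w3.png

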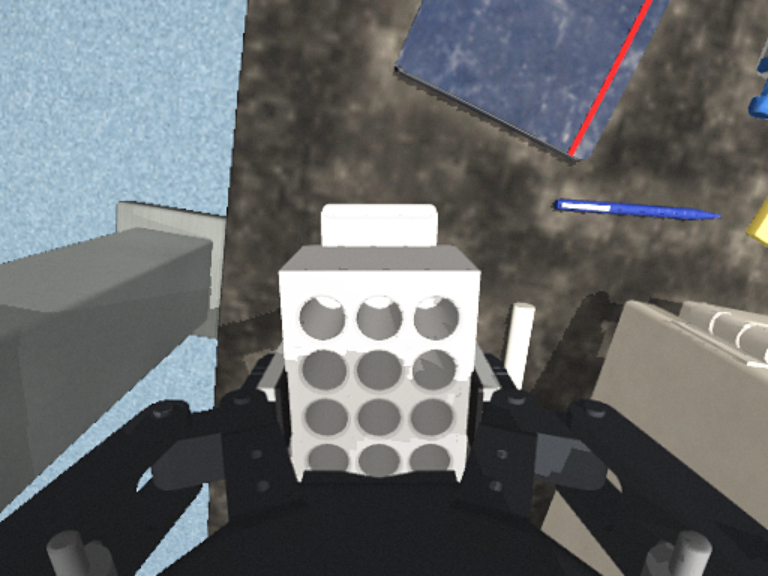

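The block is held squarely. The tongue's nose edge is at rows 205/1.5 ≈ 137 and the top front edge at 271/1.5 ≈ 181. I'll measure both in the tool frame.

```bash
python3 - <<'E'
from h import *
c=dict(np.load('w3.npz'));M=c['mount'];P=cloud(c);T=c['T'];W=np.linalg.inv(T@np.linalg.inv(M))
tl=lambda X:(X@W[:3,:3].T+W[:3,3])
g=cv2.cvtColor(c['pixels'],6)
for col in (230,253,275): print(g[130:142,col].tolist(), g[158:186,col].tolist())
uv=[(230,150),(253,150),(280,150),(253,160)]
print('tongue',tl(pts(c,uv)).round(4))
top=[(205,190),(233,190),(253,190),(273,190),(300,190),(233,229),(273,229),(253,262),(233,295)]
print('top',tl(pts(c,top)).round(4))
# rays in tool frame onto planes tool y = const
def onY(uv,y):
    d=rays(c,uv)@M[:3,:3].T;o=M[:3,3];return o+d*((y-o[1])/d[:,1])[:,None]
print('edge top',onY([[200,180.5],[253,180.5],[308,180.5]],.0124-.044).round(4))
print('nose',onY([[215,136],[253,136],[290,136]],.0124-.003).round(4))
E
```

```text
[93, 89, 85, 81, 71, 93, 237, 254, 255, 255, 255, 255] [255, 255, 255, 255, 255, 255, 201, 145, 148, 147, 149, 145, 145, 149, 146, 148, 148, 147, 147, 150, 146, 114, 196, 255, 255, 255, 255, 255]
[85, 88, 92, 92, 92, 90, 236, 254, 254, 255, 255, 255] [255, 255, 255, 255, 255, 255, 190, 145, 146, 148, 145, 147, 145, 145, 148, 145, 149, 147, 147, 145, 146, 139, 200, 255, 255, 255, 255, 255]
[74, 71, 72, 73, 71, 63, 233, 254, 255, 255, 255, 255] [255, 255, 255, 255, 255, 255, 197, 139, 145, 147, 150, 148, 148, 146, 145, 145, 145, 144, 148, 147, 145, 143, 202, 255, 255, 255, 255, 255]
tongue [[-0.0502  0.0067 -0.0117]
 [-0.0501  0.0074  0.0008]
 [-0.0502  0.0069  0.0154]
 [-0.0445  0.0079  0.0008]]
top [[-0.0386 -0.0318 -0.0194]
 [-0.0388 -0.0325 -0.0076]
 [-0.0389 -0.0327  0.0007]
 [-0.0388 -0.0324  0.0091]
 [-0.0384 -0.0311  0.0206]
 [-0.0212 -0.0326 -0.0079]
 [-0.0206 -0.0312  0.0096]
 [-0.0042 -0.0312  0.0008]
 [ 0.0126 -0.0328 -0.0086]]
edge top [[-0.0427 -0.0316 -0.0213]
 [-0.0427 -0.0316  0.0007]
 [-0.0427 -0.0316  0.0237]]
nose [[-0.0575  0.0094 -0.02  ]
 [-0.0575  0.0094  0.0008]
 [-0.0575  0.0094  0.021 ]]
```

```bash
cat >> h.py <<'E'
YAW=np.radians(10.05);H0=np.array([.534,-.198,.070]);NT=np.array([-.0547,.009,.0007])
def nosepose(ny,nz,tilt,nx=0):
    Rt=toolR(YAW,tilt); n=H0+R.from_euler('z',YAW).apply([nx,ny,nz])
    return n-Rt.apply(NT),Rt
def where():
    s=ctrl.get_state();Rt=R.from_quat(s['tcp_rot']);n=R.from_euler('z',-YAW).apply(np.array(s['eef_pos'])+Rt.apply(NT)-H0)
    e=(toolR(YAW,0).inv()*Rt).as_rotvec()
    print('t',round(s['time'],2),'nose in plat',(n*1000).round(2),'rotvec(toolaxes; -z=tilt)',e.round(4),'F plat',R.from_euler('z',-YAW).apply(s['contact_force']).round(2),'tq',R.from_euler('z',-YAW).apply(s['wrist_torque']).round(2),'op',round(float(s['opening']),3),'q',np.round(s['qpos'],2))
E
python3 - <<'E'
from h import *
where()
delta(*nosepose(.045,.06,.28))
E
```

```text
t 4.97 nose in plat [ 83.45 556.72  86.42] rotvec(toolaxes; -z=tilt) [ 0.0003  0.0003 -0.0006] F plat [-0.54  0.05 -5.14] tq [0.03 0.02 0.  ] op 0.645 q [ 0.37  0.21  1.79 -0.    1.14  0.19]
turn [-2.000e-04 -4.000e-04 -2.794e-01] shift [ 0.5071  0.0119 -0.0833] rows>= 12.3
```

Call:
{"name": "jog_arm", "arguments": {
  "deltas": [
    [[0,0,-0.1],[0.2,-0.02,-0.033],0],
    [[0,0,-0.1],[0.2,-0.02,-0.033],0],
    [[0,0,-0.1],[0.2,-0.02,-0.033],0],
    [[0,0,-0.1],[0.2,-0.02,-0.033],0],
    [[0,0,-0.2],[0.4,-0.01,-0.066],0],
    [[0,0,-0.2],[0.4,-0.01,-0.066],0],
    [[0,0,-0.2],[0.4,-0.01,-0.066],0],
    [[0,0,-0.2],[0.4,-0.01,-0.066],0],
    [[0,0,-0.2],[0.4,-0.01,-0.066],0],
    [[0,0,-0.2],[0.4,-0.01,-0.066],0]
  ]
}}

```text
time: 5.8
eef_pos: [0.5296, -0.0966, 0.1711]
tcp_rot: [0.586, -0.4, 0.504, -0.492]
contact_force: [1.6, 1.3, -5.0]
opening: 0.643
```

```bash
python3 - <<'E'
from h import *
where()
delta(*nosepose(.045,.04,.28))
E
```

```text
t 5.8 nose in plat [ 14.02 152.47  81.54] rotvec(toolaxes; -z=tilt) [-0.0069  0.0008 -0.1973] F plat [ 1.82  0.98 -4.99] tq [ 0.26 -0.04 -0.05] op 0.643 q [-0.29  0.02  2.   -0.21  1.05 -0.36]
turn [ 0.0069  0.0001 -0.0827] shift [ 0.0963  0.0574 -0.0137] rows>= 2.7
```

Call:
{"name": "jog_arm", "arguments": {
  "deltas": [
    [[0.007,0,-0.08],[0.096,0.057,-0.0137],0],
    [[0.007,0,-0.08],[0.096,0.057,-0.0137],0],
    [[0.007,0,-0.08],[0.096,0.057,-0.0137],0],
    [[0.007,0,-0.08],[0.096,0.057,-0.0137],0],
    [[0.007,0,-0.08],[0.096,0.057,-0.0137],0],
    [[0.007,0,-0.08],[0.096,0.057,-0.0137],0],
    [[0.007,0,-0.08],[0.096,0.057,-0.0137],0]
  ]
}}

```text
time: 6.38
eef_pos: [0.5333, -0.2015, 0.1324]
tcp_rot: [0.6, -0.376, 0.523, -0.474]
contact_force: [1.0, -0.6, -5.1]
opening: 0.642
```

```bash
python3 - <<'E'
from h import *
where()
delta(*nosepose(.045,.01,.28))
for n in ('wrist','scene'):
    c=cam(n);np.savez(f'{n}4.npz',**c)
    im=c['pixels'] if n=='wrist' else cv2.resize(c['pixels'][140:240,290:410],None,fx=3,fy=3,interpolation=cv2.INTER_CUBIC)
    cv2.imwrite(f'pics/{n}4.png',im)
E
```

```text
t 6.38 nose in plat [-0.67 46.91 38.92] rotvec(toolaxes; -z=tilt) [-0.002  -0.0013 -0.2751] F plat [ 0.92 -0.79 -5.1 ] tq [ 0.32 -0.02  0.05] op 0.642 q [-0.44  0.11  2.   -0.29  0.9  -0.45]
turn [ 0.0018  0.0016 -0.0049] shift [-0.0061  0.0281  0.0006] rows>= 0.7
```

View pics/wrist4.png

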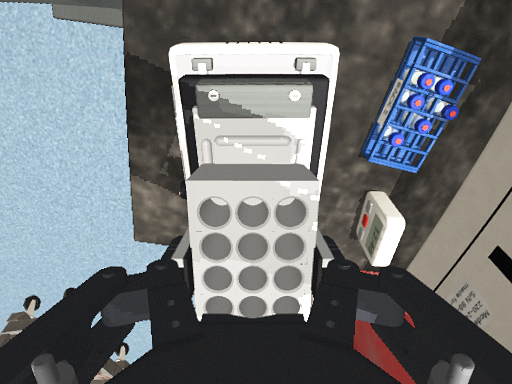

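View pics/scene4.png

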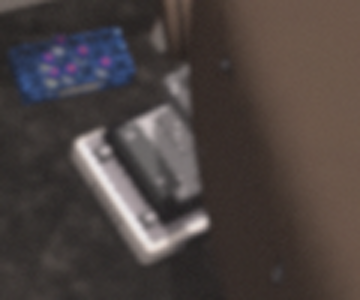

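The tongue (cols 217-291, nose edge near row 137) is centred on the keeper (cols 197-311, lip edge near row 117). I'll re-measure both in this view.

```bash
python3 - <<'E'
from h import *
c=dict(np.load('wrist4.npz'));g=cv2.cvtColor(c['pixels'],6);M=c['mount']
for col in (225,253,280): print(g[108:148,col].tolist())
for r in (108,): print(g[r,188:206].tolist(),g[r,304:320].tolist())
print(g[146,208:222].tolist(),g[146,284:300].tolist())
Y=R.from_euler('z',-YAW)
for e in ([197,116.5],[253,116.7],[310.5,117]): print((Y.apply(at_z(c,e,.0835)-H0)*1000).round(2))
def onY(uv,y):
    d=rays(c,uv)@M[:3,:3].T;o=M[:3,3];return o+d*((y-o[1])/d[:,1])[:,None]
print(onY([[217,137],[253,137],[290,137]],.009).round(4))
E
```

```text
[119, 121, 123, 121, 110, 100, 102, 99, 104, 84, 170, 221, 216, 215, 215, 215, 215, 215, 216, 214, 216, 215, 215, 215, 213, 215, 218, 185, 161, 239, 255, 255, 255, 250, 224, 213, 200, 189, 221, 225]
[187, 188, 192, 186, 187, 147, 94, 99, 102, 99, 187, 221, 216, 214, 214, 213, 213, 214, 215, 216, 215, 213, 216, 216, 213, 214, 219, 182, 163, 183, 200, 211, 228, 228, 222, 214, 199, 191, 222, 225]
[186, 189, 189, 186, 185, 182, 185, 181, 168, 175, 255, 255, 255, 255, 255, 255, 255, 255, 253, 211, 213, 213, 215, 214, 215, 213, 216, 183, 161, 187, 210, 211, 226, 228, 220, 213, 204, 193, 220, 222]
[38, 38, 36, 28, 137, 204, 214, 214, 190, 123, 97, 108, 107, 108, 107, 105, 104, 107] [188, 189, 188, 189, 188, 182, 169, 255, 255, 255, 255, 255, 157, 61, 71, 70]
[208, 198, 165, 169, 219, 215, 223, 226, 227, 224, 221, 218, 219, 222] [218, 219, 219, 218, 225, 223, 222, 227, 233, 234, 233, 230, 200, 167, 202, 226]
[[-35.24  52.91  13.5 ]]
[[-0.63 52.76 13.5 ]]
[[34.9  52.81 13.5 ]]
[[-0.0569  0.009  -0.0189]
 [-0.0569  0.009   0.0008]
 [-0.0569  0.009   0.021 ]]
```

```bash
python3 - <<'E'
from h import *
where()
delta(*nosepose(.044,.007,.28))
E
```

```text
t 6.48 nose in plat [ 0.09 46.69 40.16] rotvec(toolaxes; -z=tilt) [-1.000e-04 -1.800e-03 -2.767e-01] F plat [ 0.85  0.81 -5.  ] tq [ 0.32  0.05 -0.01] op 0.642 q [-0.44  0.1   2.   -0.29  0.9  -0.45]
turn [-0.0001  0.0018 -0.0033] shift [-0.0065  0.0325 -0.0002] rows>= 0.8
```

Call:
{"name": "jog_arm", "arguments": {
  "deltas": [
    [[0,0.001,-0.003],[-0.002,0.01,0],0],
    [[0,0.001,-0.003],[-0.004,0.02,0],0],
    [[0,0.001,-0.003],[-0.006,0.028,0],0],
    [[0,0.001,-0.003],[-0.0065,0.0325,0],0],
    [[0,0.001,-0.003],[-0.0065,0.0325,0],0],
    [[0,0.001,-0.003],[-0.0065,0.0325,0],0]
  ]
}}

```text
time: 6.98
eef_pos: [0.5342, -0.204, 0.0999]
tcp_rot: [0.6, -0.374, 0.525, -0.473]
contact_force: [0.4, -0.4, -3.6]
opening: 0.641
```

```bash
python3 - <<'E'
from h import *
where()
delta(*nosepose(.044,.003,.28))
E
```

```text
t 6.98 nose in plat [-0.18 44.2   6.23] rotvec(toolaxes; -z=tilt) [-0.0011 -0.0011 -0.279 ] F plat [ 0.29 -0.47 -3.55] tq [ 0.33 -0.    0.04] op 0.641 q [-0.44  0.15  2.01 -0.31  0.84 -0.43]
turn [ 0.0009  0.0012 -0.001 ] shift [-0.0007  0.0031  0.0001] rows>= 0.1
```

Call:
{"name": "jog_arm", "arguments": {
  "deltas": [
    [[0.001,0.001,0],[-0.0003,0.0012,0],0],
    [[0.001,0.001,0],[-0.0006,0.0024,0],0],
    [[0.001,0.001,0],[-0.0007,0.0031,0],0],
    [[0.001,0.001,0],[-0.0007,0.0031,0],0]
  ]
}}

```text
time: 7.32
eef_pos: [0.5343, -0.2042, 0.0969]
tcp_rot: [0.6, -0.374, 0.525, -0.474]
contact_force: [-0.3, 0.2, -5.2]
opening: 0.64
```

```bash
python3 - <<'E'
from h import *
where()
E
```

```text
t 7.32 nose in plat [-0.05 43.9   3.17] rotvec(toolaxes; -z=tilt) [ 3.000e-04 -1.000e-04 -2.792e-01] F plat [-0.27  0.27 -5.18] tq [ 0.39  0.02 -0.05] op 0.64 q [-0.44  0.16  2.01 -0.31  0.83 -0.43]
```

Call:
{"name": "jog_arm", "arguments": {
  "deltas": [
    [[0,0,0],[-0.0003,0.001,0],0],
    [[0,0,0],[-0.0004,0.0015,0],0],
    [[0,0,0],[-0.0004,0.0015,0],0]
  ]
}}

```text
time: 7.57
eef_pos: [0.5345, -0.2045, 0.0965]
tcp_rot: [0.6, -0.374, 0.525, -0.473]
contact_force: [-3.0, 1.2, 3.8]
opening: 0.646
```

```bash
python3 - <<'E'
from h import *
where()
E
```

```text
t 7.57 nose in plat [ 0.09 43.55  2.79] rotvec(toolaxes; -z=tilt) [ 1.000e-04 -0.000e+00 -2.798e-01] F plat [-2.73  1.74  3.76] tq [ 0.64  0.52 -0.04] op 0.646 q [-0.44  0.16  2.01 -0.31  0.83 -0.42]
```

Contact at nose z ≈ 2.8 mm against the 3 mm expected, so the heights agree. Lift 0.6 mm and slide in under the lip.

Call:
{"name": "jog_arm", "arguments": {
  "deltas": [
    [[0,0,0],[0.0002,-0.0006,0],0],
    [[0,0,0],[-0.0027,-0.0014,0],0],
    [[0,0,0],[-0.0055,-0.0022,0],0],
    [[0,0,0],[-0.008,-0.003,0],0],
    [[0,0,0],[-0.008,-0.003,0],0],
    [[0,0,0],[-0.008,-0.003,0],0]
  ]
}}

```text
time: 8.07
eef_pos: [0.5329, -0.1957, 0.0969]
tcp_rot: [0.6, -0.374, 0.525, -0.473]
contact_force: [0.0, 0.8, -3.8]
opening: 0.641
```

```bash
python3 - <<'E'
from h import *
where()
delta(*nosepose(.0565,.0036,.28))
c=cam('wrist');cv2.imwrite('pics/w5.png',cv2.resize(c['pixels'][60:200,170:340],None,fx=4,fy=4,interpolation=cv2.INTER_CUBIC))
E
```

```text
t 8.07 nose in plat [2.000e-02 5.255e+01 3.130e+00] rotvec(toolaxes; -z=tilt) [-1.000e-04 -4.000e-04 -2.793e-01] F plat [ 0.15  0.75 -3.8 ] tq [ 0.39 -0.06  0.04] op 0.641 q [-0.43  0.15  2.02 -0.31  0.83 -0.41]
turn [ 0.      0.0004 -0.0007] shift [-0.0037 -0.0016 -0.    ] rows>= 0.1
```

View pics/w5.png

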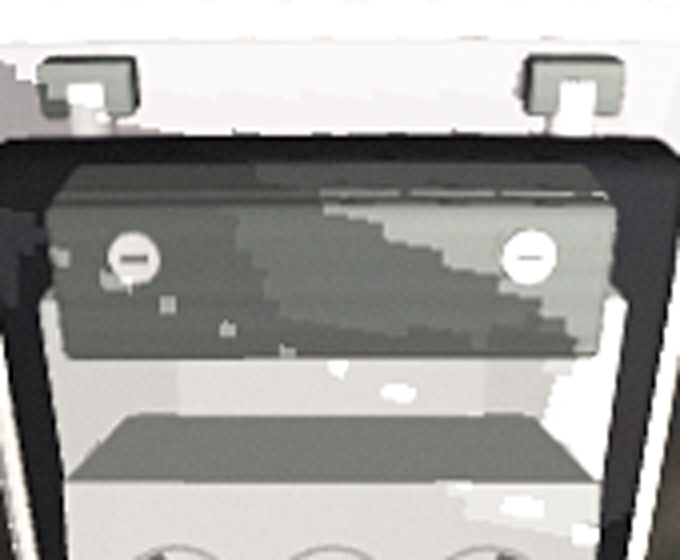

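The tongue (cols 178-487, rows 360-415) now disappears under the lip edge at row 357 with no side force. Continue to the stop.

Call:
{"name": "jog_arm", "arguments": {
  "deltas": [
    [[0,0,0],[-0.002,-0.001,0],0],
    [[0,0,0],[-0.0037,-0.0015,0],0],
    [[0,0,0],[-0.0045,-0.0018,0],0],
    [[0,0,0],[-0.0045,-0.0018,0],0]
  ]
}}

```text
time: 8.45
eef_pos: [0.5322, -0.1919, 0.0975]
tcp_rot: [0.601, -0.373, 0.525, -0.473]
contact_force: [0.5, -4.9, -6.9]
opening: 0.644
```

```bash
python3 - <<'E'
from h import *
where()
E
```

```text
t 8.45 nose in plat [-0.11 56.32  3.63] rotvec(toolaxes; -z=tilt) [-1.000e-04 -1.700e-03 -2.817e-01] F plat [-0.34 -4.92 -6.88] tq [-0.59  0.02  0.04] op 0.644 q [-0.42  0.15  2.03 -0.32  0.83 -0.4 ]
```

Stop felt (Fy −4.9 N, nose reading 56.3, against 57 nominal). Back off about 0.6 mm and swing down about the nose.

```bash
python3 - <<'E'
from h import *
for t in (.25,.22,.19,.16): delta(*nosepose(.0557,.0034,t))
E
```

```text
turn [-0.0001  0.0017  0.0317] shift [0.0008 0.0021 0.    ] rows>= 0.3
turn [-0.      0.0017  0.0617] shift [0.001  0.0038 0.    ] rows>= 0.5
turn [-0.      0.0017  0.0917] shift [0.0011 0.0054 0.    ] rows>= 0.7
turn [0.     0.0017 0.1217] shift [0.0012 0.0071 0.    ] rows>= 1.0
```

Call:
{"name": "jog_arm", "arguments": {
  "deltas": [
    [[0,0.0015,0],[0.0006,0.0002,0],0],
    [[0,0.0015,0.032],[0.0008,0.0021,0],0],
    [[0,0.0015,0.062],[0.001,0.0038,0],0],
    [[0,0.0015,0.092],[0.0011,0.0054,0],0],
    [[0,0.0015,0.092],[0.0011,0.0054,0],0],
    [[0,0.0015,0.092],[0.0011,0.0054,0],0]
  ]
}}

```text
time: 8.95
eef_pos: [0.5325, -0.1944, 0.0925]
tcp_rot: [0.582, -0.401, 0.504, -0.496]
contact_force: [-0.9, -0.6, -4.7]
opening: 0.641
```

```bash
python3 - <<'E'
from h import *
where()
for t in (.175,.16,.15): delta(*nosepose(.0557,.0034,t))
E
```

```text
t 8.95 nose in plat [-0.09 55.83  3.32] rotvec(toolaxes; -z=tilt) [-0.0002  0.0009 -0.1894] F plat [-1.03 -0.47 -4.74] tq [ 0.25 -0.01 -0.05] op 0.641 q [-0.46  0.17  2.   -0.2   0.87 -0.51]
turn [ 0.0003 -0.0009  0.0144] shift [0.0003 0.0007 0.0001] rows>= 0.1
turn [ 0.0003 -0.0009  0.0294] shift [0.0004 0.0016 0.0001] rows>= 0.2
turn [ 0.0003 -0.0009  0.0394] shift [0.0005 0.0021 0.0001] rows>= 0.3
```

Call:
{"name": "jog_arm", "arguments": {
  "deltas": [
    [[0,-0.001,0.0145],[0.0003,0.0007,0],0],
    [[0,-0.001,0.029],[0.0004,0.0016,0],0],
    [[0,-0.001,0.039],[0.0005,0.0021,0],0],
    [[0,-0.001,0.039],[0.0005,0.0021,0],0]
  ]
}}

```text
time: 9.28
eef_pos: [0.5327, -0.1949, 0.0906]
tcp_rot: [0.574, -0.413, 0.493, -0.506]
contact_force: [-0.6, 2.9, -2.5]
opening: 0.643
```

```bash
python3 - <<'E'
from h import *
where()
for t in (.14,.13,.12): delta(*nosepose(.0557,.0034,t))
E
```

```text
t 9.28 nose in plat [-1.00e-02  5.60e+01  3.62e+00] rotvec(toolaxes; -z=tilt) [-0.0003  0.0008 -0.1486] F plat [-0.12  3.   -2.5 ] tq [0.4  0.01 0.01] op 0.643 q [-0.48  0.18  1.99 -0.15  0.89 -0.56]
turn [ 0.0004 -0.0007  0.0086] shift [0.0003 0.0007 0.    ] rows>= 0.1
turn [ 0.0004 -0.0007  0.0186] shift [0.0004 0.0013 0.    ] rows>= 0.1
turn [ 0.0004 -0.0007  0.0286] shift [0.0005 0.0018 0.    ] rows>= 0.2
```

The foot now rests on the ramp (tilt 0.149, Fy +3, Fz +2.5 N). Release and check that it stays.

Call:
{"name": "jog_arm", "arguments": {
  "deltas": [
    [[0,0,0],[0,0,0],0.8],
    [[0,0,0],[0,0,0],0.9],
    [[0,0,0],[0,0,0],1],
    [[0,0,0],[0,0,0],1],
    [[0,0,0],[0,0,0],1],
    [[0,0,0],[0,0,0],1]
  ]
}}

```text
time: 9.78
eef_pos: [0.5329, -0.195, 0.091]
tcp_rot: [0.574, -0.413, 0.494, -0.506]
contact_force: [-0.1, 0.1, -0.1]
opening: 1.001
```

```bash
python3 - <<'E'
from h import *
where()
c=cam('wrist');cv2.imwrite('pics/w6.png',c['pixels'])
E
```

```text
t 9.78 nose in plat [ 0.2  55.85  3.93] rotvec(toolaxes; -z=tilt) [ 0.0002  0.0007 -0.1491] F plat [-0.13  0.08 -0.06] tq [ 0.11 -0.08  0.06] op 1.001 q [-0.48  0.18  1.99 -0.15  0.89 -0.56]
```

View pics/w6.png

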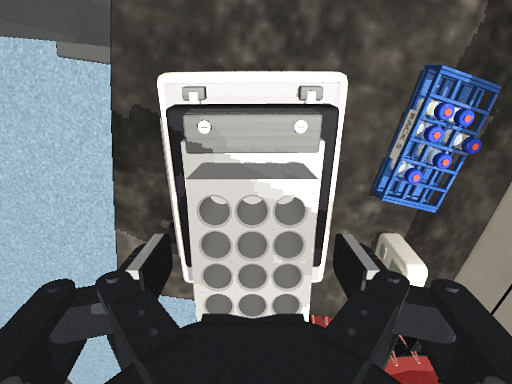

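Released. The block sits straight in the platform with the tongue under the keeper (tongue at row 158, keeper rows 112-152). Retract and look again.

Call:
{"name": "jog_arm", "arguments": {
  "deltas": [
    [[0,0,0],[0,-0.03,0],1],
    [[0,0,0],[0,-0.065,0],1],
    [[0,0,0],[0,-0.1,0],1],
    [[0,0,0.075],[0.005,-0.11,0],1],
    [[0,0,0.149],[0.02,-0.115,0],0.5],
    [[0,0,0.149],[0.02,-0.115,0],0],
    [[0,0,0.149],[0.02,-0.115,0],0],
    [[0,0,0.149],[0.02,-0.115,0],0]
  ],
  "force": 40
}}

```text
time: 10.5
eef_pos: [0.5327, -0.1974, 0.2066]
tcp_rot: [0.542, -0.455, 0.454, -0.541]
contact_force: [-0.5, 0.2, -0.6]
opening: 0.458
```

```bash
python3 - <<'E'
from h import *
where()
c=cam('wrist');np.savez('w7.npz',**c);cv2.imwrite('pics/w7.png',c['pixels'])
P=cloud(c);Y=R.from_euler('z',-YAW)
Q=(Y.apply((P-H0).reshape(-1,3))*1000).reshape(P.shape)
# block top points: fit plane
m=(abs(Q[...,0])<26)&(Q[...,1]<50)&(Q[...,1]>-45)&(Q[...,2]>38)&(Q[...,2]<75)
X=Q[m];
for _ in range(5):
    A=np.c_[X[:,:2],np.ones(len(X))];k=np.linalg.lstsq(A,X[:,2],rcond=None)[0];r=X[:,2]-A@k;X=X[(r>-1.5)&(r<3)]
print('plane',k.round(4),'tilt',np.arctan(k[1]),len(X),X.min(0),X.max(0))
E
```

```text
t 10.5 nose in plat [ -0.39  55.52 127.63] rotvec(toolaxes; -z=tilt) [-0.0013  0.0012  0.0007] F plat [-0.51  0.27 -0.56] tq [-0.03  0.02 -0.01] op 0.458 q [-0.53  0.07  1.87 -0.    1.2  -0.71]
plane [-0.     -0.1506 52.5469] tilt -0.14942994711927554 3628 [-25.98486797 -34.92104829  43.69179261] [25.99443486 49.81868703 58.97641288]
```

View pics/w7.png

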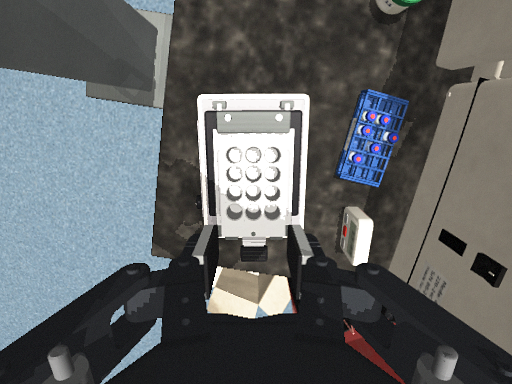

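Plane fit gives tilt 0.149 about x and no roll, so the block is hooked and resting on the ramp. Now shut the fingers and press on the land.

```bash
python3 - <<'E'
from h import *
Y=R.from_euler('z',YAW)
for z in (.078,.058,.044): delta(H0+Y.apply([0,-.037,z]),toolR(YAW))
E
```

```text
turn [ 0.0017 -0.0006 -0.0012] shift [0.0383 0.0582 0.0013] rows>= 1.7
turn [ 0.0017 -0.0006 -0.0012] shift [0.0384 0.0782 0.0014] rows>= 2.1
turn [ 0.0017 -0.0006 -0.0012] shift [0.0384 0.0922 0.0014] rows>= 2.4
```

Call:
{"name": "jog_arm", "arguments": {
  "deltas": [
    [[0.0015,0,-0.001],[0.0383,0,0.0013],0],
    [[0.0015,0,-0.001],[0.0383,0,0.0013],0],
    [[0.0015,0,-0.001],[0.0383,0.02,0.0013],0],
    [[0.0015,0,-0.001],[0.0383,0.04,0.0013],0],
    [[0.0015,0,-0.001],[0.0383,0.058,0.0013],0],
    [[0.0015,0,-0.001],[0.0383,0.058,0.0013],0],
    [[0.0015,0,-0.001],[0.0383,0.058,0.0013],0]
  ]
}}

```text
time: 11.13
eef_pos: [0.5393, -0.233, 0.1464]
tcp_rot: [0.542, -0.456, 0.453, -0.542]
contact_force: [0.1, -0.5, 0.3]
opening: -0.002
```

```bash
python3 - <<'E'
from h import *
Y=R.from_euler('z',YAW)
where()
for z in (.058,.044): delta(H0+Y.apply([0,-.037,z]),toolR(YAW))
E
```

```text
t 11.13 nose in plat [-0.2  19.36 67.57] rotvec(toolaxes; -z=tilt) [-0.0034 -0.0002  0.003 ] F plat [ 0.04 -0.53  0.32] tq [ 0.03 -0.01  0.  ] op -0.002 q [-0.58  0.18  1.86 -0.    1.1  -0.76]
turn [ 0.0034  0.0002 -0.003 ] shift [0.0017 0.0184 0.0009] rows>= 0.4
turn [ 0.0034  0.0002 -0.003 ] shift [0.0017 0.0324 0.001 ] rows>= 0.8
```

Call:
{"name": "jog_arm", "arguments": {
  "deltas": [
    [[0.002,0,-0.002],[0.0017,0.008,0.001],0],
    [[0.002,0,-0.002],[0.0017,0.014,0.001],0],
    [[0.002,0,-0.002],[0.0017,0.018,0.001],0],
    [[0.002,0,-0.002],[0.0017,0.02,0.001],0],
    [[0.002,0,-0.002],[0.0017,0.022,0.001],0]
  ]
}}

```text
time: 11.55
eef_pos: [0.5413, -0.2352, 0.1256]
tcp_rot: [0.542, -0.454, 0.455, -0.542]
contact_force: [0.2, -1.2, 4.8]
opening: -0.0
```

```bash
python3 - <<'E'
from h import *
Y=R.from_euler('z',YAW)
where();print(ctrl.get_state()['eef_pos'])
for z in (.044,): delta(H0+Y.apply([0,-.037,z]),toolR(YAW))
E
```

```text
t 11.55 nose in plat [ 1.4  16.79 46.58] rotvec(toolaxes; -z=tilt) [ 0.0002 -0.0002 -0.0013] F plat [-0.03 -1.2   4.83] tq [-0.23  0.09 -0.01] op -0.0 q [-0.58  0.21  1.87 -0.    1.06 -0.76]
[ 0.54131376 -0.23519706  0.12564587]
turn [-0.0002  0.0002  0.0013] shift [-0.0009  0.0116 -0.0007] rows>= 0.3
```

Call:
{"name": "jog_arm", "arguments": {
  "deltas": [
    [[0,0,0.001],[0,0.003,-0.0005],0],
    [[0,0,0.001],[0,0.006,-0.0005],0],
    [[0,0,0.001],[0,0.009,-0.0005],0],
    [[0,0,0.001],[0,0.011,-0.0005],0],
    [[0,0,0.001],[0,0.012,-0.0005],0],
    [[0,0,0.001],[0,0.0125,-0.0005],0]
  ]
}}

```text
time: 12.05
eef_pos: [0.5405, -0.2351, 0.114]
tcp_rot: [0.542, -0.455, 0.454, -0.542]
contact_force: [-4.4, 1.7, 8.9]
opening: 0.0
```

```bash
python3 - <<'E'
from h import *
where();print(ctrl.get_state()['eef_pos'])
E
```

```text
t 12.05 nose in plat [ 0.62 17.07 35.05] rotvec(toolaxes; -z=tilt) [-0.0013 -0.0005  0.001 ] F plat [-4.05  2.43  8.86] tq [0.47 0.51 0.01] op 0.0 q [-0.58  0.22  1.88 -0.    1.04 -0.76]
[ 0.54052235 -0.23506638  0.11399685]
```

Call:
{"name": "jog_arm", "arguments": {
  "deltas": [
    [[0,0,0],[0,0.0015,0],0],
    [[0,0,0],[0,0.0025,0],0],
    [[0,0,0],[0,0.0025,0],0]
  ]
}}

```text
time: 12.3
eef_pos: [0.5406, -0.2351, 0.114]
tcp_rot: [0.542, -0.455, 0.453, -0.542]
contact_force: [-4.7, 2.5, 12.5]
opening: -0.002
```

```bash
python3 - <<'E'
from h import *
where();print(ctrl.get_state()['eef_pos'])
E
```

```text
t 12.3 nose in plat [ 0.64 17.04 35.08] rotvec(toolaxes; -z=tilt) [-0.0024 -0.0008  0.0015] F plat [-4.15  3.32 12.52] tq [ 0.59  0.8  -0.01] op -0.002 q [-0.58  0.23  1.88 -0.    1.04 -0.76]
[ 0.54058411 -0.23509274  0.11399484]
```

The block bottomed solidly at z = 114.0 mm, which is the plate plus 44 mm. Lift off and check.

Call:
{"name": "jog_arm", "arguments": {
  "deltas": [
    [[0,0,0],[0,-0.02,0],0],
    [[0,0,0],[0,-0.05,0],0],
    [[0,0,0],[0,-0.08,0],0],
    [[0,0,0],[-0.035,-0.09,0],0],
    [[0,0,0],[-0.035,-0.09,0],0],
    [[0,0,0],[-0.035,-0.09,0],0],
    [[0,0,0],[-0.035,-0.09,0],0]
  ]
}}

```text
time: 12.88
eef_pos: [0.5342, -0.2004, 0.2029]
tcp_rot: [0.543, -0.455, 0.452, -0.542]
contact_force: [0.4, 0.2, 0.4]
opening: 0.003
```

```bash
python3 - <<'E'
from h import *
where()
c=cam('wrist');np.savez('w8.npz',**c);im=c['pixels']
cv2.imwrite('pics/w8.png',cv2.resize(im[60:300,150:360],None,fx=2.5,fy=2.5,interpolation=cv2.INTER_CUBIC))
P=cloud(c);Y=R.from_euler('z',-YAW)
Q=(Y.apply((P-H0).reshape(-1,3))*1000).reshape(P.shape)
m=(abs(Q[...,0])<26)&(Q[...,1]<46)&(Q[...,1]>-45)&(Q[...,2]>38)&(Q[...,2]<75)
X=Q[m]
for _ in range(5):
    A=np.c_[X[:,:2],np.ones(len(X))];k=np.linalg.lstsq(A,X[:,2],rcond=None)[0];r=X[:,2]-A@k;X=X[(r>-1.5)&(r<3)]
print('plane',k.round(4),len(X),X.min(0),X.max(0))
for col in (250,): 
  for rr in range(100,270,4): print(rr,Q[rr,col].round(1).tolist(),end=' ')
E
```

```text
t 12.88 nose in plat [  0.34  52.34 124.07] rotvec(toolaxes; -z=tilt) [-0.0037 -0.0014  0.0024] F plat [0.43 0.1  0.4 ] tq [-0.05 -0.07 -0.03] op 0.003 q [-0.54  0.09  1.86 -0.    1.2  -0.71]
plane [-1.90000e-03  4.00000e-04  4.40139e+01] 3039 [-25.9780825  -41.58913818  42.48169094] [25.9887894 44.4203872 46.4484613]
100 [-3.3, 80.3, -30.1] 104 [-3.3, 76.2, -29.0] 108 [-2.7, 71.5, 12.4] 112 [-2.7, 67.9, 13.9] 116 [-2.7, 64.3, 14.5] 120 [-2.7, 60.6, 12.9] 124 [-2.7, 57.0, 13.3] 128 [-2.7, 53.4, 13.9] 132 [-2.8, 49.2, 6.6] 136 [-2.9, 45.1, 3.8] 140 [-2.5, 44.1, 33.0] 144 [-2.3, 41.9, 44.7] 148 [-2.3, 38.6, 44.7] 152 [-2.7, 30.9, 13.9] 156 [-2.7, 27.2, 14.9] 160 [-2.7, 23.2, 14.1] 164 [-2.4, 23.6, 37.2] 168 [-2.3, 21.4, 43.8] 172 [-2.7, 11.6, 14.6] 176 [-2.7, 7.6, 14.6] 180 [-2.5, 7.0, 28.4] 184 [-2.3, 7.0, 43.2] 188 [-2.3, 3.7, 44.3] 192 [-2.7, -8.6, 14.4] 196 [-2.6, -10.0, 23.5] 200 [-2.4, -9.6, 37.0] 204 [-2.3, -11.2, 43.7] 208 [-2.7, -25.5, 14.1] 212 [-2.6, -25.8, 24.9] 216 [-2.4, -25.9, 35.2] 220 [-2.3, -26.1, 44.6] 224 [-1.0, 9.8, 138.7] 228 [-1.0, 9.8, 144.0] 232 [-0.9, 9.6, 148.7] 236 [-0.9, 9.5, 153.0] 240 [-0.8, 9.0, 156.4] 244 [-0.7, 9.3, 161.1] 248 [-0.7, 9.6, 165.5] 252 [-0.7, 9.0, 168.0] 256 [-0.6, 8.0, 169.8] 260 [-0.6, 7.0, 171.4] 264 [-0.6, 4.4, 170.3] 268 [-0.6, 2.2, 170.0]
```

View pics/w8.png

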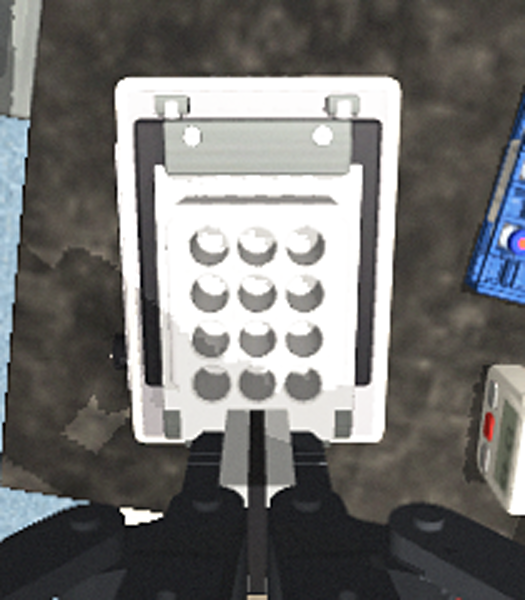

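With the arm off, the block's top is level (slope 0.0004, height 44.0 mm). It can only stay down if the catch holds it. Now I'll move the arm clear and look at the catch and the bystanders.

Call:
{"name": "jog_arm", "arguments": {
  "deltas": [
    [[0,0,0],[-0.04,-0.04,0],0],
    [[0,0,0],[-0.08,-0.06,0],0],
    [[0,0,0],[-0.12,-0.06,0],0],
    [[0,0,0],[-0.16,-0.06,0],0],
    [[0,0,0],[-0.16,-0.06,0],0],
    [[0,0,0],[-0.16,-0.06,0],0],
    [[0,0,0],[-0.16,-0.06,0],0]
  ]
}}

```text
time: 13.52
eef_pos: [0.5061, -0.0435, 0.2619]
tcp_rot: [0.543, -0.456, 0.452, -0.541]
contact_force: [0.0, -0.7, -0.7]
opening: -0.002
```

```bash
python3 - <<'E'
from h import *
where()
ims=[]
Y=R.from_euler('z',-YAW)
for n in ('wrist','top','scene'):
    c=cam(n);np.savez(f'{n}9.npz',**c);cv2.imwrite(f'pics/{n}9.png',c['pixels'])
    if n!='wrist':
        P=cloud(c)
        Q=(Y.apply((P-H0).reshape(-1,3))*1000).reshape(P.shape)
        m=(abs(Q[...,0])<14)&(Q[...,1]<-43)&(Q[...,1]>-75)&(Q[...,2]>5)
        X=Q[m];print(n,X[np.argsort(-X[:,1])].round(1).tolist()[:30])
        m=((abs(P[...,2]-.044)<.008)&(P[...,0]<0.62)&(P[...,0]>.4)&(P[...,1]>0.05)&(P[...,1]<.2));print('tube',P[m].mean(0).round(4))
c=np.load('scene9.npz')['pixels'];t=np.load('top9.npz')['pixels']
cv2.imwrite('pics/s9c.png',np.hstack([cv2.resize(c[150:240,300:400],None,fx=4,fy=4,interpolation=2),cv2.resize(t[170:260,310:410],None,fx=4,fy=4,interpolation=2)]))
E
```

```text
t 13.52 nose in plat [8.0000e-02 2.1169e+02 1.8309e+02] rotvec(toolaxes; -z=tilt) [-0.006  -0.0018  0.0028] F plat [-0.08 -0.67 -0.7 ] tq [-0.   -0.    0.02] op -0.002 q [-0.29 -0.11  1.94 -0.    1.31 -0.46]
top [[-4.3, -50.0, 19.2], [3.7, -50.2, 23.7], [1.1, -50.5, 21.1], [10.1, -50.6, 17.4], [-1.5, -50.8, 18.6], [-13.1, -50.9, 19.9], [6.5, -51.2, 22.3], [-7.6, -51.9, 20.4], [-10.3, -52.0, 18.3], [9.4, -52.3, 20.9], [3.2, -52.9, 24.1], [0.5, -52.9, 22.4], [-11.0, -53.0, 23.7], [-4.7, -53.1, 18.6], [-2.1, -53.1, 20.2], [5.9, -53.3, 24.5], [-8.3, -53.6, 23.5], [-5.5, -54.2, 23.3], [8.8, -54.4, 23.0], [-11.6, -55.2, 25.4], [0.0, -55.4, 23.4], [-2.6, -55.7, 20.8], [8.1, -56.1, 26.2], [5.6, -56.5, 23.3], [3.0, -56.7, 21.2], [-13.0, -57.2, 9.8], [-3.2, -57.5, 23.7], [-8.5, -57.7, 19.9], [-5.8, -57.8, 21.2], [2.2, -58.2, 25.1]]
tube [0.5227 0.1211 0.0431]
scene []
tube [0.522  0.124  0.0432]
```

View pics/s9c.png

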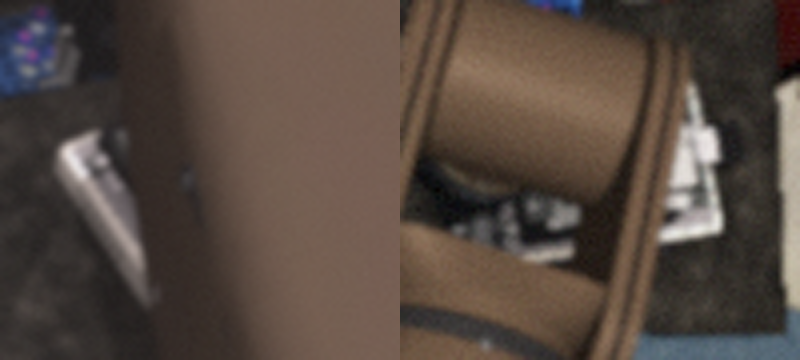

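View pics/wrist9.png

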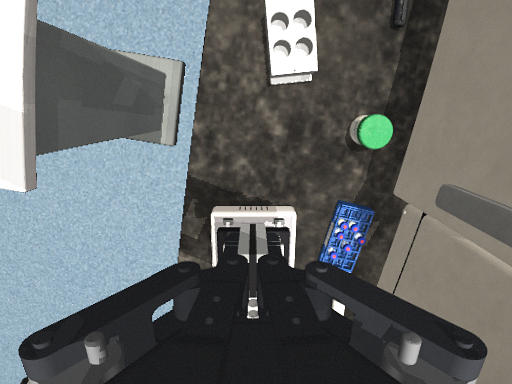

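View pics/top9.png

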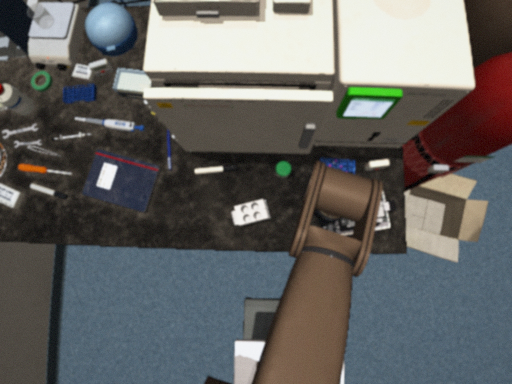

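The arm hides the shaker in these views. The four-well block (mean 0.5227, 0.1211) and the others are unmoved. I'll swing further left for a clear look.

Call:
{"name": "jog_arm", "arguments": {
  "deltas": [
    [[0,0,0],[-0.2,-0.02,0],0],
    [[0,0,0],[-0.2,-0.02,0],0],
    [[0,0,0],[-0.2,-0.02,0],0],
    [[0,0,0],[-0.2,-0.02,0],0],
    [[0,0,0],[-0.2,-0.02,0],0],
    [[0,0,0],[-0.2,-0.02,0],0],
    [[0,0,0],[-0.2,-0.02,0],0]
  ]
}}

```text
time: 14.25
eef_pos: [0.4722, 0.1525, 0.2827]
tcp_rot: [0.543, -0.456, 0.452, -0.541]
contact_force: [0.7, 0.2, -0.8]
opening: 0.002
```

```bash
python3 - <<'E'
from h import *
where()
Y=R.from_euler('z',-YAW)
ims=[]
for n,b in (('top',(170,250,315,405)),('scene',(155,235,305,400))):
    c=cam(n);P=cloud(c);np.savez(f'{n}10.npz',**c)
    Q=(Y.apply((P-H0).reshape(-1,3))*1000).reshape(P.shape)
    m=(abs(Q[...,0])<24)&(abs(Q[...,1])<40)&(abs(Q[...,2]-44)<4);X=Q[m];A=np.c_[X[:,:2],np.ones(len(X))]
    print(n,'top plane',np.linalg.lstsq(A,X[:,2],rcond=None)[0].round(4),len(X))
    m=(abs(Q[...,0])<11)&(Q[...,1]<-43)&(Q[...,1]>-75)&(Q[...,2]>20)&(Q[...,2]<32);print('catch top n',m.sum(),Q[m].mean(0).round(1),Q[m].min(0).round(1),Q[m].max(0).round(1))
    ims.append(cv2.resize(c['pixels'][b[0]:b[1],b[2]:b[3]],(400,360),interpolation=2))
cv2.imwrite('pics/f10.png',np.hstack(ims))
E
```

```text
t 14.25 nose in plat [  0.94 410.65 203.81] rotvec(toolaxes; -z=tilt) [-0.0059 -0.0006  0.0026] F plat [ 0.7   0.08 -0.79] tq [-0.03 -0.01  0.02] op 0.002 q [ 0.11 -0.15  1.94  0.    1.35 -0.07]
top top plane [-7.10000e-03 -2.40000e-03  4.33856e+01] 289
catch top n 24 [ -1.2 -54.6  23.4] [-10.4 -60.1  20.5] [  9.4 -50.1  28.2]
scene top plane [ 1.70000e-03 -2.40000e-03  4.30403e+01] 325
catch top n 13 [ -0.  -57.6  23. ] [ -8.6 -60.6  20.7] [  8.9 -53.8  25.4]
```

View pics/f10.png

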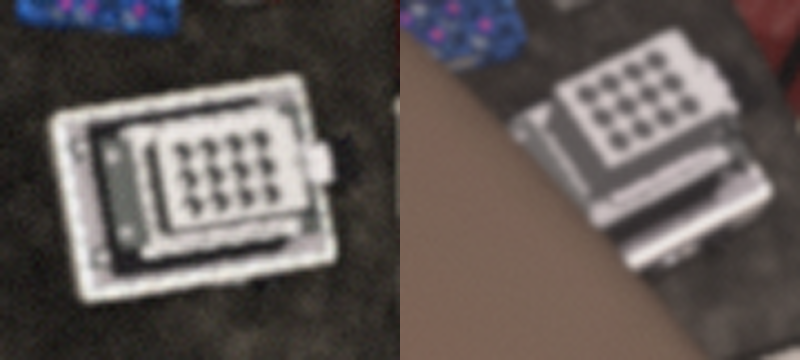

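Both views show the block flat between the rails, tongue under the keeper, and the catch pad at the right. As a last check I'll compare the catch with the first top picture, when it was closed and empty.

```bash
python3 - <<'E'
from h import *
a=cv2.imread('pics/top0.png');b=np.load('top10.npz')['pixels']
ga,gb=[cv2.cvtColor(i,6)[203:214,378:396].astype(np.float32) for i in (a,b)]
print('shift px (pedal)',cv2.phaseCorrelate(ga[:,6:].copy(),gb[:,6:].copy()))
for r in (4,6): print(ga[r].astype(int).tolist(),gb[r].astype(int).tolist())
E
```

```text
shift px (pedal) ((0.03649080560878026, 0.15457919822558885), 0.9545672941539023)
[206, 174, 138, 136, 144, 169, 201, 221, 226, 228, 212, 149, 72, 36, 29, 30, 29, 31] [213, 220, 215, 207, 190, 181, 201, 220, 227, 230, 211, 147, 69, 30, 28, 31, 34, 37]
[220, 199, 161, 139, 143, 152, 175, 204, 220, 219, 197, 155, 81, 41, 31, 30, 30, 41] [221, 222, 221, 219, 208, 184, 182, 206, 219, 220, 199, 151, 84, 41, 33, 31, 30, 40]
```

The catch is back where it was when closed: its image shift along the stroke is 0.04 px, about 0.1 mm. Handing in.

```bash
python3 -c "
from plant import ctrl
print(ctrl.sign_off())"
```

```text
the job is handed in; nothing more can be done
None
```

The twelve-well block is on the shaker, flat on the plate with its tongue under the keeper lip and the catch closed over its foot. I handed it in at about 14.4 s.

**What I did:** I gripped the block across x and tilted it 0.28 rad. I touched the nose down on the plate and slid it under the lip until I felt the end stop, then eased back about half a millimetre. I swung the block down about the nose until the foot rested on the catch ramp (tilt 0.149 rad). Then I let go and pressed the land with shut fingers, up to about 12.5 N, until the fingertips stopped at 44 mm above the plate.

**Last checks, with the arm clear:**
- **Level:** in the close-up wrist view the block's top has a slope of 0.0004 along its length, at a height of 44.0 mm. It stays flat with nothing touching it; a block only hooked in would sit at 0.12 to 0.17 rad.
- **Catch:** in the top view it shows no measurable shift from its closed position at the start (0.04 px, about 0.1 mm, along the stroke).
- **Other things:** the four-well block measures where it was at the start. The jar, timer and marker look undisturbed, but I checked those only by eye.

**Small disagreements:**
- The end stop came at a reading of 56.3 mm for the nose, where 57 mm was expected.
- The more distant top and scene cameras read the block's top 0.6 to 1 mm low, with slopes of up to 0.007. Both are within the 2 mm calibration.

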